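Gap the gel plate and hold it down

ROBOT

A 6-joint arm with a two-finger parallel gripper is mounted at the origin on the work surface. World frame = base frame: x ahead of the robot, y to its left, z up, the work surface at z = 0. Lengths are in m, angles in degrees, forces in N, time in s.
With the tool pointing down it reaches from about 0.4 to 0.825 m from the base axis. Payload 7 kg.
Tool frame: the origin (TCP) lies on the mounting face of the last link; the fingertips stand 178 mm ahead of it and the grasp point (between the pads) lies 159 mm ahead of it (ctrl.tip_extent is the distance from the TCP to the fingertips, in m); z points along the fingers, y is the direction in which the jaws open and shut (so a half turn about z gives the same grasp; the last joint's range is limited). The gripper opens to 88 mm and grips with 3 to 60 N. Pads are 19 mm wide; open, the fingers measure 130 mm over their backs; the gripper's body (78 mm by 193 mm) begins 47 mm behind the grasp point.
Start: joints at [-48.123, 20.546, 0.682, 0, -70.136, -16.507], TCP at [0.289, -0.61, 0.405] pointing down, gripper open.
Joint ranges: [-176.03, 176.03], [-82.01, 121.73], [-58.28, 71.71], [-173.87, 95.51], [-174.79, -0.11], [-173.66, 173.66]. Speed limits (degrees/s): [136.94, 136.94, 172.46, 180, 180, 180].

INTERFACE

Orientations are given as [roll, pitch, yaw] about the fixed x, y, z axes, in that order (R = Rz(yaw) Ry(pitch) Rx(roll)).
In Python, from plant import ctrl gives the robot as it stands. The module is installed in compiled form; this text tells all that it offers.
- The arm moves only by the tool carry_out, never from a script. Its argument "moves" is text: rows parted by semicolons, each of 7 numbers parted by spaces: the finger opening in m, from 0 to 0.0876, then the shift along the tool's x, y, z in m, then the turn, a rotation vector about the tool's x, y, z in rad. A call has 1 to 20 rows; each row is the pose to reach, as a shift and turn from the pose commanded when the call began, along the tool's axes at that moment; what a row does not reach only later rows make up. A row lasts 1/10 s, in which the tool goes at most 50 mm and 8.59 degrees, less where a joint would pass 70% of its speed; a pose out of reach is approached as far as the arm can. A call with a gripper value outside its range is refused whole. The fingers move at their own pace and stop on an object; the grip force is fixed at half the most. Time passes only in rows, so rows that repeat a pose let the fingers close. It gives the time, the measured TCP pose, the force and the opening at its end, in the units of the state.
- ctrl.get_obs(): the state, without advancing time (a new reading comes with each control period).
- ctrl.snapshot(name): name is "scene" or "top"; returns a dict with "image" (384x512x3 uint8, red, green, blue), "K" (3x3 intrinsics, pixels), "k1" (the pictures are not rectified: a ray, as slopes to the right and down, at radius r is drawn at 1 + k1 r^2 times it, then the intrinsics apply), "R" (3x3) and "t" (3): a world point X has camera coordinates R X + t. Camera axes: x right, y down, z forward; pixel columns grow to the right and rows downward; lengths in m; the calibration is good to about 2 mm. A picture is of the moment at which its call begins. There is no depth.
- ctrl.close_job(): hands the job in, once; it reports no verdict.
Trained networks look in a picture, given as the dict that the camera call returned (one of the last four; its "shot" number tells which), for a name from the list of things; names that differ only in an ending like _2 or _b are one class to them, and where a whole thing is asked for, a point or a joint stands for the part that bears it (a point fixed in the world has none). Each returns a list of dicts, best first, with "confidence" (0 to 1); they miss things now and then, are a little off and sometimes report something else, mostly with a low value. They report only what shows in the picture. A call takes as long as a camera call. They do not tell look-alikes from the thing itself.
- ctrl.recognise(picture, label): "extent" ([left, top, right, bottom] in pixels, round what is visible of it).
- ctrl.trace(picture, label): "region" (384x512 bool, what is visible of it) and "extent" ([left, top, right, bottom] in pixels, round what is visible of it).
- ctrl.mark_of(picture, label): "at" ([row, column] in pixels: a listed point, or the origin of a listed thing).
The state is a dict: "clock": time; "joint_pos": joint angles; "qvel": joint speeds; "tau": joint torques, N m; "tool_pos": TCP position; "orientation": TCP orientation; "force": force on the tool from outside, world axes, zero at the start; "moment": the same for the moment, N m; "opening": finger opening in m.
Only numpy, scipy, OpenCV 4.12 (cv2) and the standard library are available. Lean on these libraries where they do the work, as an engineer would, in place of code of your own. Each camera call takes 0.05 s, during which the arm holds its last target.

TASK

Take the orange spacer out of the white rack and slide it, upright and all the way down to the stand's floor, into the one gap between the white gel plate and the three aluminium stop blocks that is wide enough for it (do not force it into the narrower ones), and let go of it. Then press the gel plate down on its sprung bed until it lies level and flush with the stand's blue rim, and finish while still holding it pressed down there, clear of the spacer, rim and stop blocks. Leave the grey spacer, bottles, jar, beaker, dish and book alone.

Things in the scene. Friction and masses are not known exactly. Their poses are not given: they have to be found in the camera images.
- stand: Gel casting stand, fixed: dark steel base 175 (x) x 190 (y) x 12 mm, blue rim on three sides (+x and both y sides), its top 38 mm above the bench; the -x side carries the stop blocks, their origins 65 mm to -x of this one at y = -50, 0, 50 mm. Floor 12 mm above the bench. Origin: centre of the underside; the plate's place is centred 21 mm to +x.
- bed (a joint): Sprung rubber bed 80 x 120 mm under the plate: how far it is pressed down, m. 0 = up (plate 7 mm proud of the rim), 0.007 = at its stop, plate flush with the rim. A push of about 3 N on the plate starts it moving, about 9 N holds it at the stop; it springs back up when let go.
- plate: White ceramic gel plate with a thin blue border line, 100 (x) x 150 (y) x 14 mm, about 0.45 kg, lying loose on the bed inside the rim with 1 to 1.5 mm play there; its top is 45 mm above the bench at the start, 38 mm when flush. Origin: centre of its underside; axes parallel to the stand's.
- stop_short: Aluminium stop block fixed on the stand's floor, 20 mm deep (x), 44 wide (y), 26 tall, top level with the rim. Origin: middle of its lower edge on the robot's side; it extends 20 mm to +x, then a gap of about 16 mm to the plate (plate up to 1 mm off). Axes as the stand's. The only gap wide enough: its middle lies 28 mm in +x from this origin. The three blocks swap places along y.
- stop_mid: Aluminium stop block fixed on the stand's floor, 28 mm deep (x), 44 wide (y), 26 tall, top level with the rim. Origin: middle of its lower edge on the robot's side; it extends 28 mm to +x, then a gap of about 8 mm to the plate (plate up to 1 mm off). Axes as the stand's. Too narrow for the spacer. The three blocks swap places along y.
- stop_long: Aluminium stop block fixed on the stand's floor, 32 mm deep (x), 44 wide (y), 26 tall, top level with the rim. Origin: middle of its lower edge on the robot's side; it extends 32 mm to +x, then a gap of about 4 mm to the plate (plate up to 1 mm off). Axes as the stand's. Too narrow for the spacer. The three blocks swap places along y.
- spacer: Orange plastic spacer slab, 12 (x, thickness) x 32 (y, width) x 80 mm tall, about 45 g, standing in a slot of the rack on the slot's floor, 8 mm above the bench. Origin: centre of its underside; z up. It goes into the gap the same way up, thickness along the stand's x; its upper 47 mm then stand above the raised plate.
- rack: White plastic spacer rack, fixed to the bench, 60 (x) x 150 (y) x 32 mm, with two slots 16 x 36 mm, 24 mm deep, 37.5 mm either side of its middle along y; one holds the orange spacer, the other the grey one. Origin: centre of its underside.
- thin_spacer: Grey plastic spacer, 8 x 32 x 80 mm, standing in the other slot of the rack; not to be used. Origin: centre of its underside.
- reagent: Amber reagent bottle, 60 mm across, 150 mm tall; bystander. Origin: centre of underside.
- clear_bottle: White bottle with a blue cap, 56 mm across, 130 mm tall; bystander. Origin: centre of underside.
- green_jar: Green glass jar with a steel cap, 90 mm across, 130 mm tall; bystander. Origin: centre of underside.
- beaker: Glass beaker, 72 mm across, 90 mm tall; bystander. Origin: centre of underside.
- dish: Closed clear culture dish, 90 mm across, 16 mm tall; bystander. Origin: centre of underside.
- book: Blue laboratory book lying flat, 154 x 214 x 32 mm; bystander. Origin: centre of underside.
There are look-alikes about, which are no part of the job. Several things have the shape of the plate; the one meant has the colours described above. Several things have the shape of the spacer; the one meant has the colours described above.

How it is judged:
By the outcome, as a careful person would: the job done as asked, in the order asked, and still so for the second after the job is handed in, while the arm keeps its last pose, push and grip.
It also fails if it takes over 42 s, if anything falls off the work surface, if the arm or the gripper's body presses on something with over 40 N, if the wrist force passes 120 N, or if a joint passes its speed limit or range.

## Working session

There is one attempt and no reset: what is moved stays moved. The work goes in short steps, Python scripts to look and compute and a tool call to move; the robot and the scene stay as the last step left them, time stands still between calls to the robot, and variables do not carry over. Pictures are saved under pics/ and viewed, and the job is handed in when it is done.

Besides the shell and the picture viewer there is one more tool, called after ">>>" by a JSON object that holds its "method" and its "body". carry_out: Moves the arm, as the interface text tells. Its arguments: {"type":"object","properties":{"moves":{"type":"string"}},"required":["moves"]}

```bash
mkdir -p pics; python3 - <<'E'
from plant import ctrl
import cv2,numpy as np,pickle
o=ctrl.get_obs();print(o)
print(ctrl.tip_extent)
for n in("scene","top"):
    s=ctrl.snapshot(n)
    print(n,s["K"],s["k1"],s["R"],s["t"],s["shot"])
    cv2.imwrite(f"pics/{n}0.png",cv2.resize(s["image"][:,:,::-1],(768,576),interpolation=cv2.INTER_CUBIC))
    pickle.dump(s,open(f"{n}0.pkl","wb"))
    for l in("plate","spacer","rack","thin_spacer","stop_short","stop_mid","stop_long","stand"):
        print(l,[(np.round(d["at"]),round(d["confidence"],2)) for d in ctrl.mark_of(s,l)][:4],[(np.round(d["extent"]),round(d["confidence"],2)) for d in ctrl.recognise(s,l)][:4])
print(ctrl.get_obs()["clock"])
E
```

```text
{'clock': 0.0, 'joint_pos': array([-4.81236327e+01,  2.05909205e+01,  6.33862848e-01, -2.12461084e-02,
       -7.01355007e+01, -1.65076942e+01]), 'qvel': array([ 0.09177518,  0.04296489,  0.02897895,  0.04357362, -0.00188652,
       -0.00747781]), 'tau': array([ 8.72300570e-04, -5.82718885e+01,  2.93068010e+01,  6.99769601e+00,
        6.82326776e-03, -1.58555595e-04]), 'tool_pos': array([ 0.28912357, -0.60972637,  0.40372539]), 'orientation': array([ 1.79905581e+02, -7.15315464e-03, -1.54638556e+02]), 'force': array([0.24639713, 0.13959276, 0.06626194]), 'moment': array([-0.00176721,  0.02595641, -0.02409968]), 'opening': 0.08797261664927916}
0.1781
scene [[378.25564084   0.         258.61896644]
 [  0.         378.25564084 188.56626799]
 [  0.           0.           1.        ]] 0.008703370443514134 [[ 0.72077176  0.69315966  0.00421361]
 [ 0.54826352 -0.56636313 -0.61533724]
 [-0.42414052  0.44582787 -0.78825271]] [-0.35052751 -0.30565531  1.49800447] 1
plate [(array([125., 262.]), 0.69), (array([187., 189.]), 0.65), (array([165., 289.]), 0.6)] [(array([165., 167., 213., 211.]), 0
[... 1283 characters left out ...]
., 240., 209.]), 0.67), (array([278., 228., 329., 276.]), 0.63)]
spacer [(array([201., 296.]), 0.56), (array([200., 265.]), 0.45)] [(array([291., 199., 299., 204.]), 0.57), (array([263., 195., 270., 202.]), 0.49)]
rack [(array([199., 305.]), 0.75)] [(array([284., 191., 332., 212.]), 0.9)]
thin_spacer [(array([200., 320.]), 0.58)] [(array([103., 144., 134., 169.]), 0.72)]
stop_short [(array([221., 214.]), 0.55)] [(array([209., 217., 225., 221.]), 0.52)]
stop_mid [(array([221., 201.]), 0.6)] [(array([196., 213., 209., 222.]), 0.58)]
stop_long [(array([222., 231.]), 0.65)] [(array([380., 198., 448., 252.]), 0.53)]
stand [(array([202., 217.]), 0.81)] [(array([188., 171., 247., 231.]), 0.83)]
1.7
```

```bash
python3 - <<'E'
import cv2,pickle
s=pickle.load(open("top0.pkl","rb"))["image"][:,:,::-1]
cv2.imwrite("pics/topz.png",cv2.resize(s[160:300,160:360],(800,560),interpolation=cv2.INTER_CUBIC))
s=pickle.load(open("scene0.pkl","rb"))["image"][:,:,::-1]
cv2.imwrite("pics/scz.png",cv2.resize(s[125:250,190:340],(720,600),interpolation=cv2.INTER_CUBIC))
E
```

```text
(no output)
```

View pics/scene0.png

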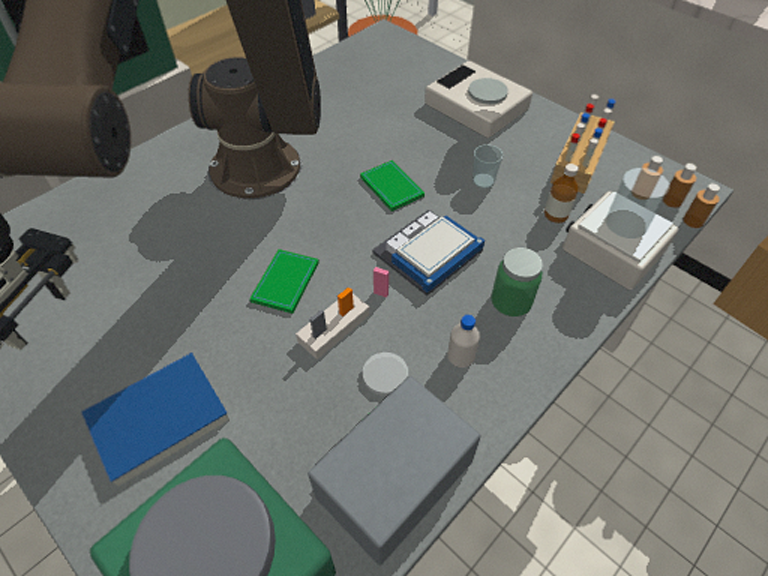

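View pics/top0.png

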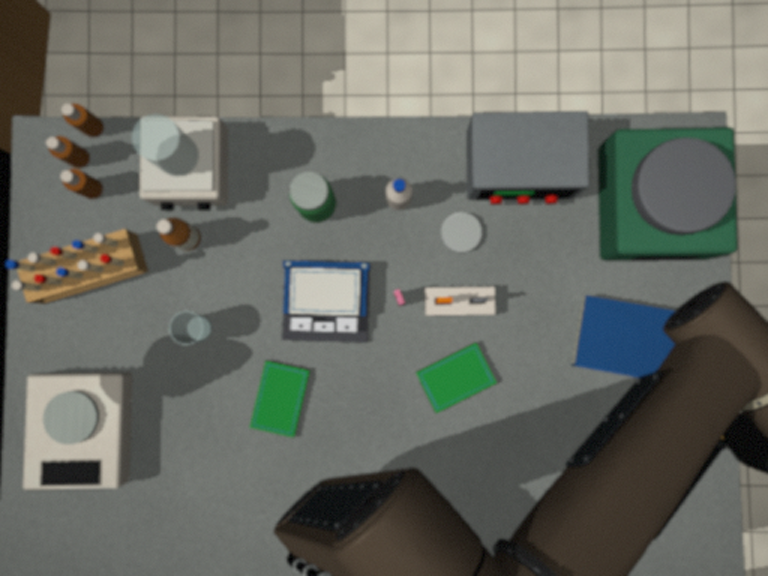

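```bash
sleep 1
```

```text
(no output)
```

View pics/topz.png

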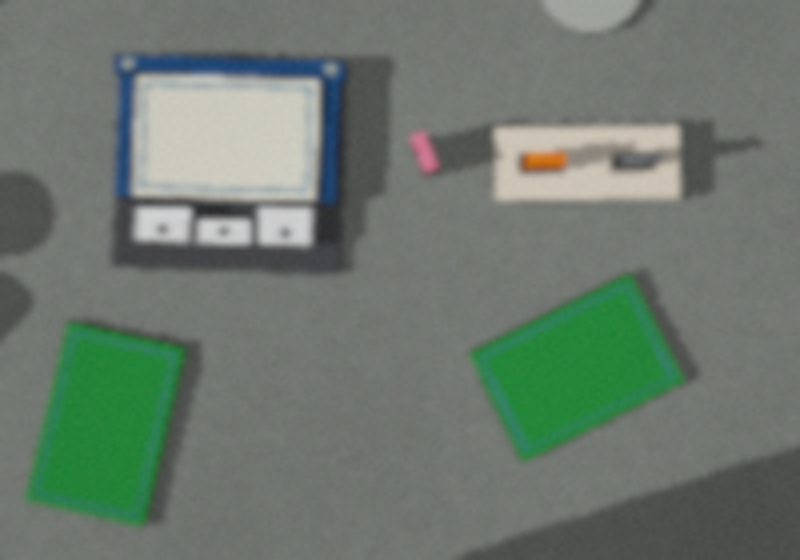

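View pics/scz.png

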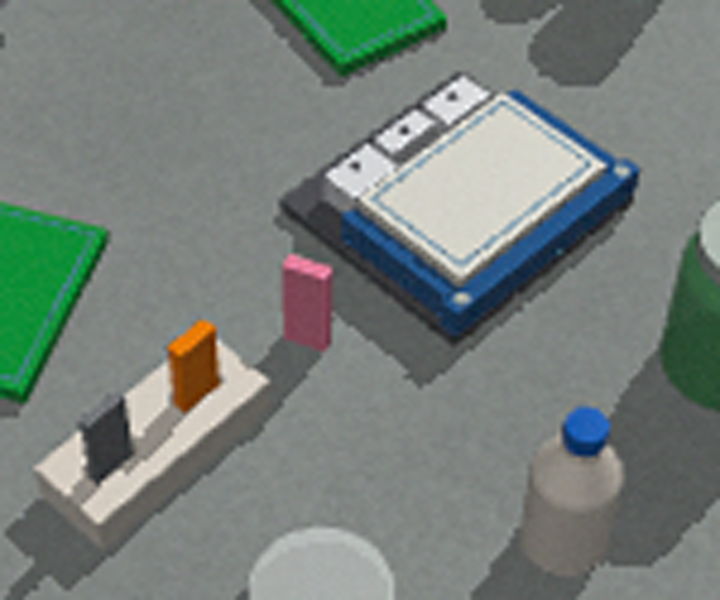

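The middle block is the short one, with the gap at top (221,214). The orange spacer is at about top (296,200). A pink look-alike stands between the rack and the stand. Next I'll fit the poses from both views.

```bash
cat > h.py <<'E'
import numpy as np,cv2,pickle
from scipy.optimize import minimize
def proj(s,X):
    c=np.asarray(X)@s["R"].T+s["t"]; u=c[:,:2]/c[:,2:]
    r2=(u**2).sum(1,keepdims=True); u=u*(1+s["k1"]*r2)
    return u*[s["K"][0,0],s["K"][1,1]]+[s["K"][0,2],s["K"][1,2]]
def unproj(s,px,z):
    u=(np.asarray(px,float)-[s["K"][0,2],s["K"][1,2]])/[s["K"][0,0],s["K"][1,1]]
    v=u.copy()
    for _ in range(5): v=u/(1+s["k1"]*(v**2).sum())
    d=s["R"].T@np.r_[v,1]; o=-s["R"].T@s["t"]
    return o+d*(z-o[2])/d[2]
def box(x0,x1,y0,y1,z0,z1): return np.array([[x,y,z] for z in(z0,z1) for x,y in((x0,y0),(x1,y0),(x1,y1),(x0,y1))])
def place(P,p):
    c,s=np.cos(p[2]),np.sin(p[2]); Q=P.copy(); Q[:,0]=c*P[:,0]-s*P[:,1]+p[0]; Q[:,1]=s*P[:,0]+c*P[:,1]+p[1]; return Q
SS=8
def labels(s,boxes,roi):
    x0,y0,x1,y1=roi; L=np.zeros(((y1-y0)*SS,(x1-x0)*SS),np.uint8); k=1
    f=lambda q:np.round(((q-[x0,y0]+.5)*SS-.5)*16).astype(np.int32)
    for B in boxes:
        q=proj(s,B); h=cv2.convexHull(q.astype(np.float32))[:,0]
        cv2.fillPoly(L,[f(h)],k,shift=4); cv2.fillPoly(L,[f(q[4:])],k+1,shift=4); k+=2
    return L,k
def cost(s,boxes,roi,blur=0.7,ret=False,mask=None):
    L,k=labels(s,boxes,roi); x0,y0,x1,y1=roi
    A=[]
    for i in range(k):
        m=cv2.GaussianBlur((L==i).astype(np.float32),(0,0),blur*SS)
        A.append(cv2.resize(m,(x1-x0,y1-y0),interpolation=cv2.INTER_AREA).ravel())
    A=np.array(A).T; I=s["image"][y0:y1,x0:x1].reshape(-1,3).astype(float)
    w=np.ones(len(I))
    for _ in range(4):
        W=np.sqrt(w)[:,None]; C=np.linalg.lstsq(A*W,I*W,rcond=None)[0]; r=np.linalg.norm(A@C-I,axis=1)
        w=1/np.maximum(r/15,1)
    e=np.where(r<15,r*r/2,15*r-112).mean()
    return (e,(A@C).reshape(y1-y0,x1-x0,3)) if ret else e
def roi_of(s,boxes,m=5):
    q=np.vstack([proj(s,B) for B in boxes]); a=np.floor(q.min(0)).astype(int)-m; b=np.ceil(q.max(0)).astype(int)+m
    return max(a[0],0),max(a[1],0),min(b[0],512),min(b[1],384)
def fit(ss,model,p0,step,m=5):
    rois=[roi_of(s,model(p0),m) for s in ss]
    f=lambda d:sum(cost(s,model(p0+d*step),r) for s,r in zip(ss,rois))
    n=len(p0); sim=np.vstack([np.zeros(n),np.eye(n)])
    R=minimize(f,np.zeros(n),method="Nelder-Mead",options=dict(initial_simplex=sim,xatol=.02,fatol=1e-3,maxfev=400))
    return p0+R.x*step,R.fun
def stand(p,dp=(0,0)):
    B=[box(-.0875,.0875,-.095,.095,0,.012),
       box(.0725,.0875,-.095,.095,.012,.038),box(-.03,.0875,.0765,.095,.012,.038),box(-.03,.0875,-.095,-.0765,.012,.038)]
    for y,d in((-.05,D[0]),(0,.020),(.05,D[1])): B.append(box(-.065,-.065+d,y-.022,y+.022,.012,.038))
    B.append(box(-.029+dp[0],.071+dp[0],-.075+dp[1],.075+dp[1],.031,.045))
    return [place(b,p) for b in B]
D=[.032,.028]
def rack(p): return [place(box(-.03,.03,-.075,.075,0,.032),p)]
def spacer(p): return [place(box(-.03,.03,-.075,.075,0,.032),RK),place(box(-.006,.006,-.016,.016,.032,.088),p)]
E
cat > f.py <<'E'
from h import *; import h
T=pickle.load(open("top0.pkl","rb"));S=pickle.load(open("scene0.pkl","rb"))
p0=np.r_[unproj(T,[217,202],0)[:2],0.]; r0=np.r_[unproj(T,[306,201],.032)[:2],0.]
print(p0,r0)
st=np.array([.005,.005,.03])
for nm,ss in(("top",[T]),("scene",[S]),("both",[T,S])):
    for d in ([.032,.028],[.028,.032]):
        h.D=d
        p,e=fit(ss,lambda v:stand(v[:3],v[3:]),np.r_[p0,0,0],np.r_[st,.002,.002]); print(nm,d,"stand",np.round(p[:2]*1e3,1),np.degrees(p[2]).round(2),np.round(p[3:]*1e3,1),e)
    q,e=fit(ss,rack,r0,st); print(nm,"rack",np.round(q[:2]*1e3,1),np.degrees(q[2]).round(2),e)
    h.RK=q
    c=q.copy();c[:2]+=np.array([-np.sin(q[2]),np.cos(q[2])])*.0375
    w,e=fit(ss,spacer,c,st/2); print(nm,"spacer",np.round(w[:2]*1e3,1),np.degrees(w[2]).round(2),e, "slot",np.round(c*1e3,1))
h.D=[.032,.028]
for s,n in((T,"t"),(S,"s")):
    b=stand(p[:3],p[3:]);r=roi_of(s,b,5);e,im=cost(s,b,r,ret=True)
    a=np.hstack([s["image"][r[1]:r[3],r[0]:r[2]],np.clip(im,0,255).astype(np.uint8)])[:,:,::-1]
    cv2.imwrite(f"pics/fit_{n}.png",cv2.resize(a,None,fx=4.2,fy=4.2))
E
python3 f.py
```

```text
[0.51970534 0.09540636 0.        ] [ 0.51986521 -0.19986821  0.        ]
top [0.032, 0.028] stand [522.6  93.4] -2.16 [0.4 1.1] 113.2313449604713
top [0.028, 0.032] stand [522.1  93.5] -1.91 [0.9 0.8] 132.0955011052185
top rack [ 521.9 -200.1] 0.27 283.52107463610406
top spacer [ 520.9 -162.6] 0.5 212.98209179274448 slot [ 521.7 -162.6    4.8]
scene [0.032, 0.028] stand [522.5  93.9] -1.97 [-0.1 -0.8] 293.87557963291
scene [0.028, 0.032] stand [522.7  93.9] -2.01 [-0.4 -0.3] 296.48698058764796
scene rack [ 523.4 -202.2] 0.36 585.1985293928124
scene spacer [ 522.8 -164.8] 1.46 470.1896135322186 slot [ 523.2 -164.7    6.3]
both [0.032, 0.028] stand [522.4  93.4] -2.15 [0.6 0.7] 410.81189168531614
both [0.028, 0.032] stand [522.4  92.9] -2.13 [-0.1  1.3] 429.9677900974871
both rack [ 522.3 -200.6] 0.23 873.8055985719042
both spacer [ 521.4 -163.5] 1.08 686.7464484186023 slot [ 522.1 -163.1    4. ]
```

Both views agree to about 1–2 mm:

| Thing | x, y (mm) | Yaw |
|---|---|---|
| Stand | 522.5, 93.5 | -2.1° |
| Spacer | 521.5, -163 | about 0.5° |

In the stand fit, the low-cost layout is long at -y, short in the middle and mid at +y.

```bash
cat > mv.py <<'E'
import numpy as np
from scipy.spatial.transform import Rotation as R
def Rt(y): return R.from_euler("xyz",[180,0,y],degrees=True)
def rel(c,t):  # c,t: x y z yaw (commanded)
    a=Rt(c[3]);return np.round(np.r_[a.inv().apply(np.subtract(t[:3],c[:3])),(a.inv()*Rt(t[3])).as_rotvec()],4)
def app(c,s):
    a=Rt(c[3]);p=np.array(c[:3])+a.apply(s[:3]);y=(a*R.from_rotvec(s[3:])).as_euler("xyz",degrees=True)[2];return np.round(np.r_[p,y],5)
E
python3 -c "
from mv import *
c=[.289,-.61,.405,-154.63]
print(rel(c,[.5215,-.163,.32,-89.5]),rel(c,[.5215,-.163,.226,-89.5]))"
```

```text
[-0.4016  0.3043  0.085   0.      0.     -1.1367] [-0.4016  0.3043  0.179   0.      0.     -1.1367]
```

>>> {"method": "carry_out", "body": {"moves": "0.0876 -0.4016 0.3043 0.085 0 0 -1.1367;0.0876 -0.4016 0.3043 0.085 0 0 -1.1367;0.0876 -0.4016 0.3043 0.085 0 0 -1.1367;0.0876 -0.4016 0.3043 0.085 0 0 -1.1367;0.0876 -0.4016 0.3043 0.085 0 0 -1.1367;0.0876 -0.4016 0.3043 0.085 0 0 -1.1367;0.0876 -0.4016 0.3043 0.085 0 0 -1.1367;0.0876 -0.4016 0.3043 0.085 0 0 -1.1367;0.0876 -0.4016 0.3043 0.085 0 0 -1.1367;0.0876 -0.4016 0.3043 0.085 0 0 -1.1367;0.0876 -0.4016 0.3043 0.085 0 0 -1.1367;0.0876 -0.4016 0.3043 0.085 0 0 -1.1367;0.0876 -0.4016 0.3043 0.085 0 0 -1.1367;0.0876 -0.4016 0.3043 0.085 0 0 -1.1367"}}

```text
clock: 3.1
tool_pos: [0.5212, -0.1638, 0.3199]
orientation: [-180.0, -0.0, -89.6]
force: [-0.4, 0.9, 0.7]
opening: 0.0874
```

>>> {"method": "carry_out", "body": {"moves": "0.0876 0 0 0.03 0 0 0;0.0876 0 0 0.06 0 0 0;0.0876 0 0 0.08 0 0 0;0.0876 0 0 0.094 0 0 0;0.0876 0 0 0.094 0 0 0"}}

```text
clock: 3.6
tool_pos: [0.5204, -0.1641, 0.224]
orientation: [179.8, 0.0, -89.6]
force: [-0.8, -0.7, 0.5]
opening: 0.0877
```

```bash
cat > look.py <<'E'
import sys,cv2,pickle
from plant import ctrl
n=sys.argv[1]; rois=eval(sys.argv[2])
for c,(x0,y0,x1,y1) in rois.items():
    s=ctrl.snapshot(c); pickle.dump(s,open(f"{c}{n}.pkl","wb"))
    f=min(780/(x1-x0),580/(y1-y0))
    cv2.imwrite(f"pics/{c}{n}.png",cv2.resize(s["image"][y0:y1,x0:x1,::-1],None,fx=f,fy=f,interpolation=cv2.INTER_CUBIC))
o=ctrl.get_obs();print({k:o[k].round(4) if hasattr(o[k],"round") else o[k] for k in("clock","tool_pos","orientation","force","opening")})
E
python3 look.py 1 'dict(scene=(150,80,350,250))'
```

```text
{'clock': 3.65, 'tool_pos': array([ 0.5211, -0.164 ,  0.2253]), 'orientation': array([ 1.799051e+02, -8.200000e-03, -8.959840e+01]), 'force': array([-0.2611, -0.2247,  0.4459]), 'opening': 0.08761391709100566}
```

View pics/scene1.png

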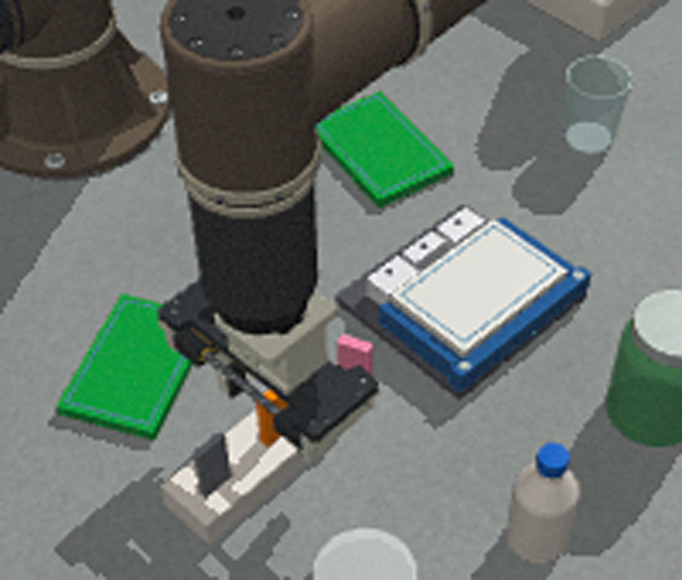

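The orange spacer sits between the open fingers, at about (265,415) in the zoomed view. I'll close on it and lift slowly.

>>> {"method": "carry_out", "body": {"moves": "0.04 0 0 0 0 0 0;0.005 0 0 0 0 0 0;0.005 0 0 0 0 0 0;0.005 0 0 0 0 0 0;0.005 0 0 0 0 0 0;0.005 0 0 0 0 0 0;0.005 0 0 0 0 0 0;0.005 0 0 0 0 0 0"}}

```text
clock: 4.45
tool_pos: [0.5217, -0.1628, 0.2256]
orientation: [180.0, 0.0, -89.5]
force: [0.4, 0.3, 0.4]
opening: 0.0294
```

>>> {"method": "carry_out", "body": {"moves": "0.005 0 0 0 0 0 0;0.005 0 0 0 0 0 0;0.005 0 0 0 0 0 0;0.005 0 0 0 0 0 0"}}

```text
clock: 4.85
tool_pos: [0.5217, -0.1629, 0.2256]
orientation: [180.0, 0.0, -89.5]
force: [0.5, -0.1, -0.3]
opening: 0.0118
```

>>> {"method": "carry_out", "body": {"moves": "0.005 0 0 0 0 0 0;0.005 0 0 -0.005 0 0 0;0.005 0 0 -0.015 0 0 0;0.005 0 0 -0.03 0 0 0;0.005 0 0 -0.045 0 0 0;0.005 0 0 -0.065 0 0 0;0.005 0 0 -0.09 0 0 0;0.005 0 0 -0.11 0 0 0;0.005 0 0 -0.12 0 0 0;0.005 0 0 -0.12 0 0 0"}}

```text
clock: 5.85
tool_pos: [0.5219, -0.1629, 0.3475]
orientation: [-179.8, -0.0, -89.5]
force: [0.4, -0.5, -0.7]
opening: 0.0115
```

```bash
python3 look.py 2 'dict(scene=(150,80,350,250),top=(160,130,360,280))'; python3 -c "
from mv import *
c=app([.289,-.61,.405,-154.63],[-.4016,.3043,.179-.12,0,0,-1.1367]);print(c)
a=np.radians(-2.1)
g=np.array([.5225,.0935])+np.array([np.cos(a),np.sin(a)])*(-.037);print(g)
print(rel(c,[*g,.346,-92.1]),rel(c,[*g,.28,-92.1]))"
```

```text
{'clock': 5.95, 'tool_pos': array([ 0.5213, -0.1628,  0.3452]), 'orientation': array([ 1.79979e+02,  2.24000e-02, -8.95156e+01]), 'force': array([ 0.1349,  0.9092, -1.4884]), 'opening': 0.012112217943272942}
[  0.52149  -0.16298   0.346   -89.50189]
[0.48552485 0.09485582]
[-0.2581  0.0337  0.      0.     -0.      0.0453] [-0.2581  0.0337  0.066   0.     -0.      0.0453]
```

View pics/scene2.png

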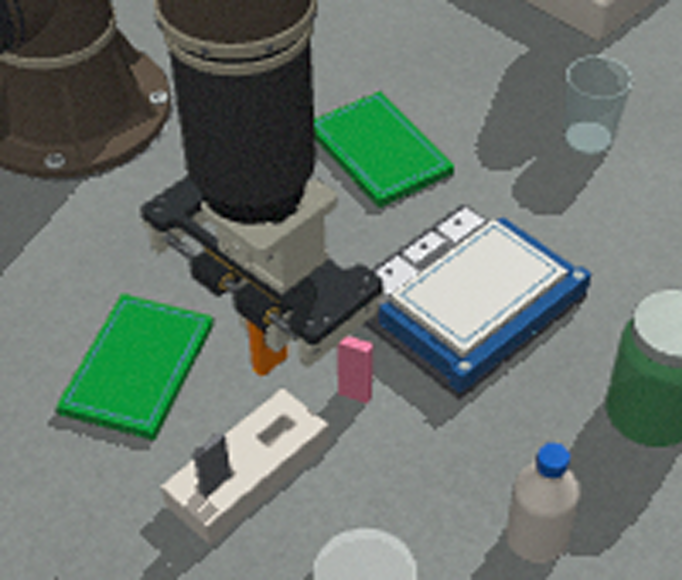

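Spacer held upright and clear of the rack. Moving over the middle gap.

>>> {"method": "carry_out", "body": {"moves": "0.005 -0.01 0.0013 0 0 0 0;0.005 -0.03 0.004 0 0 0 0.01;0.005 -0.055 0.0072 0 0 0 0.02;0.005 -0.085 0.0111 0 0 0 0.03;0.005 -0.115 0.015 0 0 0 0.04;0.005 -0.145 0.019 0 0 0 0.0453;0.005 -0.175 0.023 0 0 0 0.0453;0.005 -0.205 0.0268 0 0 0 0.0453;0.005 -0.23 0.03 0 0 0 0.0453;0.005 -0.248 0.0325 0 0 0 0.0453;0.005 -0.2581 0.0337 0 0 0 0.0453;0.005 -0.2581 0.0337 0.01 0 0 0.0453;0.005 -0.2581 0.0337 0.03 0 0 0.0453;0.005 -0.2581 0.0337 0.05 0 0 0.0453;0.005 -0.2581 0.0337 0.066 0 0 0.0453;0.005 -0.2581 0.0337 0.066 0 0 0.0453;0.005 -0.2581 0.0337 0.066 0 0 0.0453;0.005 -0.2581 0.0337 0.066 0 0 0.0453"}}

```text
clock: 7.75
tool_pos: [0.4861, 0.0948, 0.2802]
orientation: [-180.0, 0.0, -92.1]
force: [-1.0, 0.2, -0.0]
opening: 0.0117
```

```bash
python3 look.py 3 'dict(scene=(230,100,340,190),top=(160,130,310,260))'
```

```text
{'clock': 7.85, 'tool_pos': array([0.486 , 0.0949, 0.2804]), 'orientation': array([-1.799292e+02,  4.400000e-02, -9.210830e+01]), 'force': array([-0.3319, -0.1873, -0.8477]), 'opening': 0.011692801268997785}
```

View pics/scene3.png

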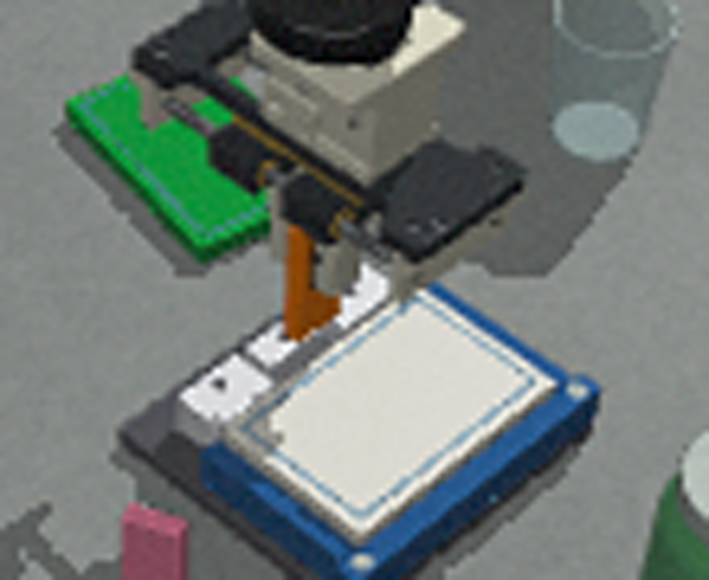

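View pics/top3.png

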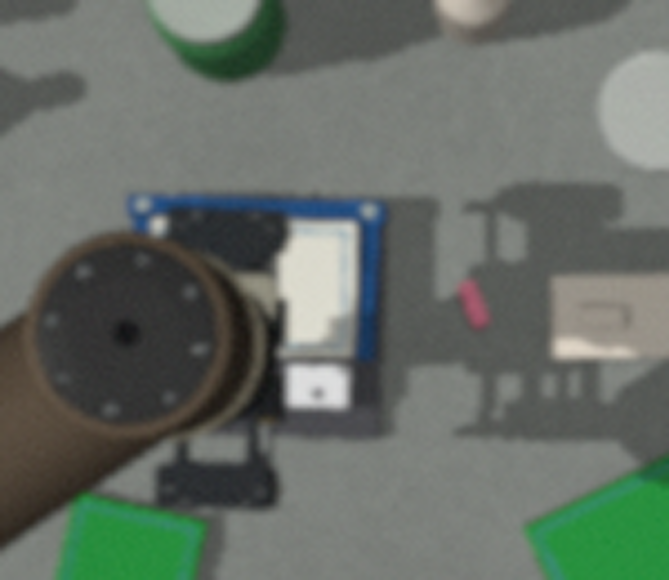

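```bash
cat > ov.py <<'E'
from h import *
S=pickle.load(open("scene3.pkl","rb"))
P=lambda x,y,yaw:np.array([x,y,np.radians(yaw)])
sp=place(box(-.006,.006,-.016,.016,.062,.142),P(.486,.0949,-2.1))
st=stand(P(.5225,.0937,-2.05))
x0,y0,x1,y1=245,120,295,165;f=14
im=cv2.resize(S["image"][y0:y1,x0:x1,::-1],None,fx=f,fy=f,interpolation=cv2.INTER_CUBIC)
def dr(B,c,idx=(0,1,2,3)):
    q=((proj(S,B)-[x0,y0]+.5)*f-.5)
    for r in((0,1,2,3),(4,5,6,7)):
        cv2.polylines(im,[np.round(q[list(r)]).astype(int)],True,c,1)
    for i in range(4): cv2.line(im,tuple(q[i].astype(int)),tuple(q[i+4].astype(int)),c,1)
dr(sp,(255,0,255))
for b in st[4:]: dr(b,(0,180,0))
cv2.imwrite("pics/ov3.png",im)
E
python3 ov.py
```

```text
(no output)
```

View pics/ov3.png

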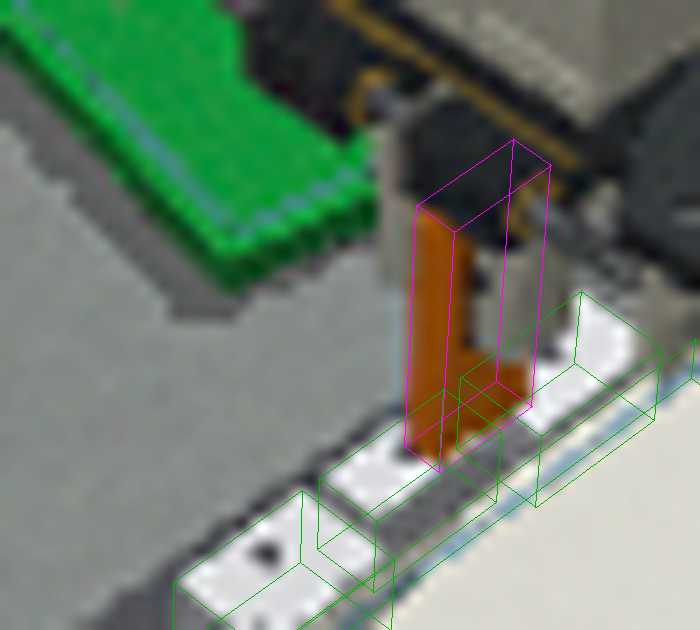

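The projected spacer and block outlines match the picture well, so I'll lower it slowly and watch the force.

>>> {"method": "carry_out", "body": {"moves": "0.005 0 0 0.006 0 0 0;0.005 0 0 0.012 0 0 0;0.005 0 0 0.015 0 0 0;0.005 0 0 0.018 0 0 0;0.005 0 0 0.021 0 0 0;0.005 0 0 0.024 0 0 0;0.005 0 0 0.027 0 0 0;0.005 0 0 0.03 0 0 0;0.005 0 0 0.03 0 0 0"}}

```text
clock: 8.75
tool_pos: [0.4856, 0.0949, 0.2492]
orientation: [180.0, -0.0, -92.1]
force: [-0.0, -1.4, -1.1]
opening: 0.0116
```

```bash
python3 look.py 4 'dict(scene=(230,110,310,175))'
```

```text
{'clock': 8.8, 'tool_pos': array([0.4857, 0.0949, 0.2495]), 'orientation': array([ 1.799808e+02, -1.340000e-02, -9.209490e+01]), 'force': array([ 0.0695, -0.2781, -0.4071]), 'opening': 0.011859135896665358}
```

View pics/scene4.png

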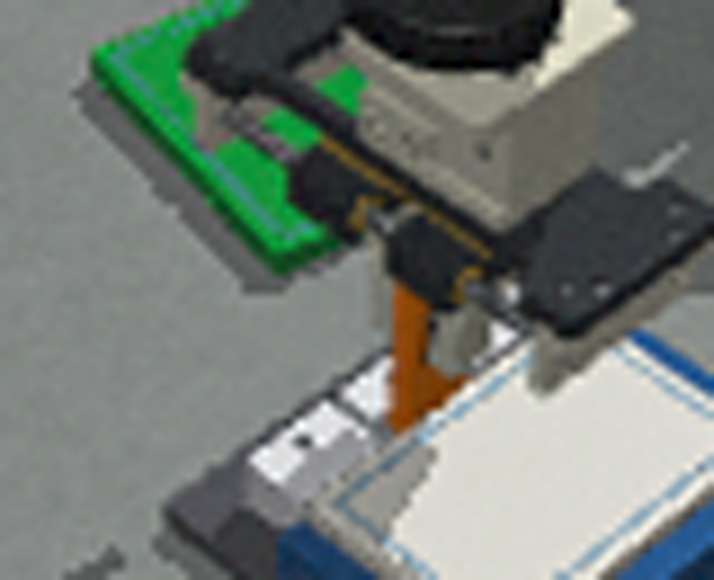

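The spacer has entered the gap with no side force. Continuing down.

>>> {"method": "carry_out", "body": {"moves": "0.005 0 0 0.003 0 0 0;0.005 0 0 0.006 0 0 0;0.005 0 0 0.009 0 0 0;0.005 0 0 0.012 0 0 0;0.005 0 0 0.014 0 0 0;0.005 0 0 0.016 0 0 0;0.005 0 0 0.018 0 0 0;0.005 0 0 0.018 0 0 0"}}

```text
clock: 9.6
tool_pos: [0.4856, 0.0949, 0.2314]
orientation: [180.0, -0.0, -92.1]
force: [0.2, -1.2, 0.0]
opening: 0.012
```

>>> {"method": "carry_out", "body": {"moves": "0.005 0 0 0.001 0 0 0;0.005 0 0 0.002 0 0 0;0.005 0 0 0.0025 0 0 0;0.005 0 0 0.0025 0 0 0"}}

```text
clock: 10.0
tool_pos: [0.4858, 0.095, 0.2296]
orientation: [-180.0, 0.0, -92.1]
force: [-1.4, 0.5, 4.7]
opening: 0.0118
```

4.7 N of upward force at the expected height means it's on the floor. Releasing it.

>>> {"method": "carry_out", "body": {"moves": "0.012 0 0 0 0 0 0;0.018 0 0 0 0 0 0;0.03 0 0 0 0 0 0;0.04 0 0 0 0 0 0;0.04 0 0 0 0 0 0;0.04 0 0 -0.005 0 0 0;0.04 0 0 -0.02 0 0 0;0.04 0 0 -0.04 0 0 0;0.04 0 0 -0.065 0 0 0;0.04 0 0 -0.09 0 0 0;0.04 0 0 -0.12 0 0 0;0.04 0 0 -0.12 0 0 0"}}

```text
clock: 11.2
tool_pos: [0.4868, 0.0954, 0.3536]
orientation: [-179.6, 0.2, -92.1]
force: [0.7, 0.1, -0.8]
opening: 0.0397
```

```bash
python3 look.py 5 'dict(scene=(230,100,340,190))'
python3 -c "
from mv import *
c=app([.52149,-.16298,.346,-89.50189],[-.2581,.0337,.066+.03+.018+.0025-.12,0,0,.0453]);print(c)
a=np.radians(-2.1)
g=np.array([.5225,.0935])+np.array([np.cos(a),np.sin(a)])*(.021);print(g)
for z in(.3495,.25):
  for y in (-182.1,-2.1): print(rel(c,[*g,z,y]))"
```

```text
{'clock': 11.25, 'tool_pos': array([0.4862, 0.0951, 0.3515]), 'orientation': array([-1.797781e+02,  1.391000e-01, -9.208730e+01]), 'force': array([-0.2632,  0.6317, -1.0344]), 'opening': 0.03993182527498848}
[  0.48555   0.09482   0.3495  -92.09739]
[0.5434859  0.09273048]
[-0.     -0.058  -0.      0.     -0.      1.5708]
[-0.     -0.058  -0.      0.      0.     -1.5708]
[-0.     -0.058   0.0995  0.     -0.      1.5708]
[-0.     -0.058   0.0995  0.      0.     -1.5708]
```

View pics/scene5.png

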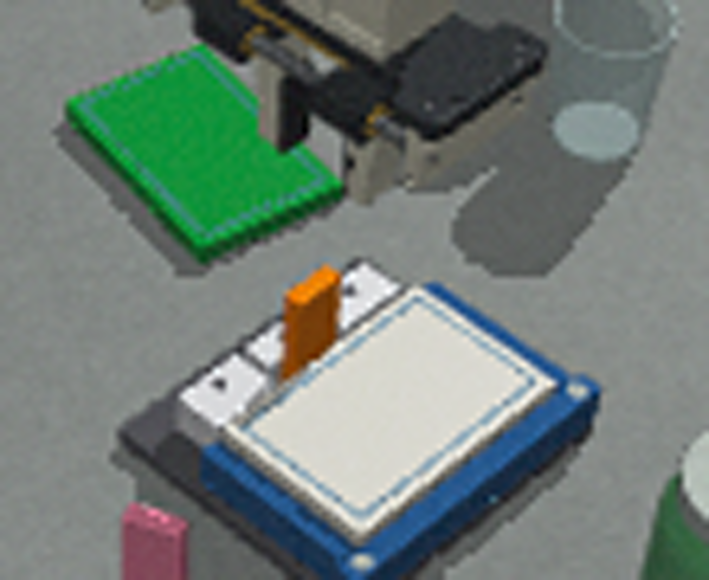

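Spacer stands upright in the middle gap, orange at zoomed (312,320), and it is free of the fingers. Now I'll close the jaws, turn 90° and go over the plate's centre.

>>> {"method": "carry_out", "body": {"moves": "0 0 -0.01 0 0 0 0.1;0 0 -0.02 0 0 0 0.2;0 0 -0.03 0 0 0 0.3;0 0 -0.04 0 0 0 0.4;0 0 -0.05 0 0 0 0.5;0 0 -0.058 0 0 0 0.6;0 0 -0.058 0 0 0 0.7;0 0 -0.058 0 0 0 0.8;0 0 -0.058 0 0 0 0.9;0 0 -0.058 0 0 0 1;0 0 -0.058 0 0 0 1.1;0 0 -0.058 0 0 0 1.2;0 0 -0.058 0 0 0 1.3;0 0 -0.058 0 0 0 1.4;0 0 -0.058 0 0 0 1.5;0 0 -0.058 0 0 0 1.5708;0 0 -0.058 0 0 0 1.5708"}}

```text
clock: 12.95
tool_pos: [0.5434, 0.0927, 0.3483]
orientation: [-180.0, -0.1, 177.8]
force: [0.1, -0.4, -0.1]
opening: 0.0002
```

>>> {"method": "carry_out", "body": {"moves": "0 0 0 0.02 0 0 0;0 0 0 0.045 0 0 0;0 0 0 0.07 0 0 0;0 0 0 0.09 0 0 0;0 0 0 0.1 0 0 0;0 0 0 0.11 0 0 0;0 0 0 0.115 0 0 0;0 0 0 0.115 0 0 0"}}

```text
clock: 13.75
tool_pos: [0.5437, 0.0928, 0.2339]
orientation: [-180.0, -0.0, 177.9]
force: [-1.1, 0.2, -0.0]
opening: 0.0003
```

```bash
python3 look.py 6 'dict(scene=(230,100,340,190))'
```

```text
{'clock': 13.8, 'tool_pos': array([0.5439, 0.0929, 0.2344]), 'orientation': array([1.799968e+02, 1.720000e-02, 1.779266e+02]), 'force': array([-0.456 ,  0.3506, -0.1206]), 'opening': 0.0003264065209100789}
```

View pics/scene6.png

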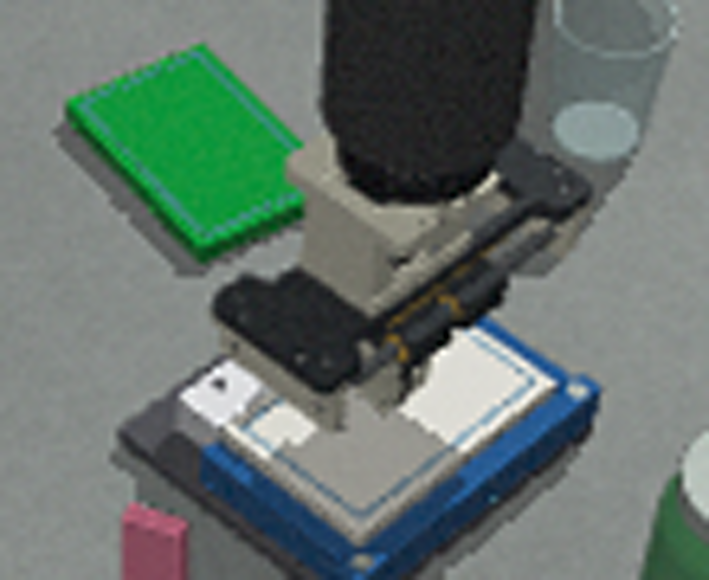

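>>> {"method": "carry_out", "body": {"moves": "0 0 0 0.004 0 0 0;0 0 0 0.008 0 0 0;0 0 0 0.01 0 0 0;0 0 0 0.012 0 0 0;0 0 0 0.014 0 0 0;0 0 0 0.015 0 0 0;0 0 0 0.015 0 0 0"}}

```text
clock: 14.5
tool_pos: [0.5437, 0.0928, 0.2194]
orientation: [-180.0, 0.0, 177.9]
force: [-2.1, -0.1, 5.9]
opening: 0.0005
```

>>> {"method": "carry_out", "body": {"moves": "0 0 0 0.001 0 0 0;0 0 0 0.002 0 0 0;0 0 0 0.003 0 0 0;0 0 0 0.0035 0 0 0;0 0 0 0.0035 0 0 0;0 0 0 0.0035 0 0 0"}}

```text
clock: 15.1
tool_pos: [0.5437, 0.0928, 0.2164]
orientation: [-180.0, 0.0, 177.9]
force: [-4.4, 1.1, 9.3]
opening: 0.0006
```

>>> {"method": "carry_out", "body": {"moves": "0 0 0 0.0005 0 0 0;0 0 0 0.001 0 0 0;0 0 0 0.0012 0 0 0;0 0 0 0.0012 0 0 0;0 0 0 0.0012 0 0 0"}}

```text
clock: 15.6
tool_pos: [0.5436, 0.0928, 0.2163]
orientation: [180.0, 0.0, 177.9]
force: [-8.3, -0.1, 21.2]
opening: 0.0007
```

```bash
python3 look.py 7 'dict(scene=(230,100,340,190),top=(160,130,310,260))'
```

```text
{'clock': 15.7, 'tool_pos': array([0.5436, 0.0928, 0.2163]), 'orientation': array([1.799992e+02, 4.780000e-02, 1.779432e+02]), 'force': array([-7.9646,  0.11  , 20.168 ]), 'opening': 0.0004481400336072188}
```

View pics/scene7.png

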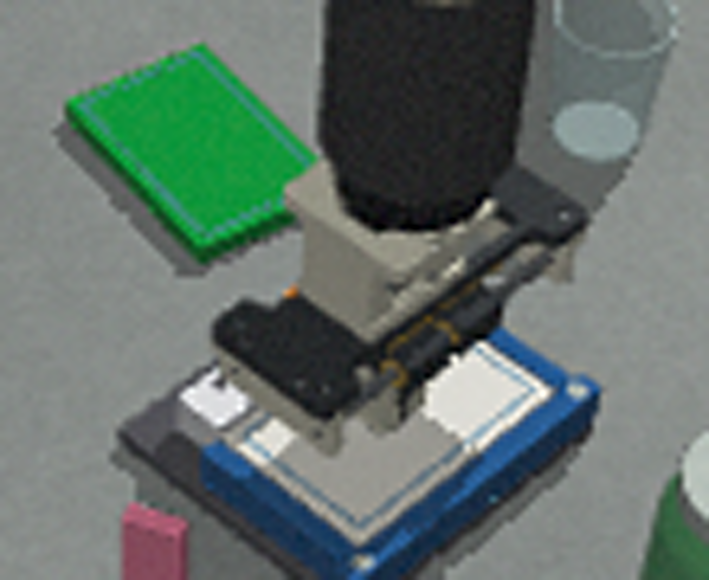

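At the stop: z stays at 0.2163 m (tip 38.2 mm above the bench) while the force jumps from 9 N to 20 N. The plate looks level with the rim, and the spacer's top corner is still at zoomed (290,293), as it was before the press. Handing in.

```bash
python3 -c "
from plant import ctrl
print(ctrl.close_job()); o=ctrl.get_obs(); print(o['clock'],o['tool_pos'],o['force'])"
```

```text
the job is handed in; nothing more can be done
None
the job is handed in; nothing more can be done
```

The orange spacer is in the middle gap, beside the short stop block, and the gel plate is being held pressed down flush with the rim. The job was handed in at about 15.7 s.

- **Spacer:** It went in with no noticeable side force and met the floor at the expected height with 4.7 N. I let go of it, and the next picture showed it upright and free of the fingers.
- **Plate:** I pressed at its centre with closed fingers. It reached its stop with the fingertips about 38.2 mm above the bench. The final push is about 20 N, and the plate looks level and flush in the picture.
- **Checks that were less clear:**
  - During the final press there is a side force of about 8 N along x. I put it down to friction and did not correct it.
  - The gripper hides most of the spacer in the last pictures. Only its top corner shows, in the same place as before the press.
  - The clearance from the gripper to the spacer, about 13 mm, is worked out from the fitted positions, not seen.
- **Other things:** I saw none of the other objects I could check in the pictures move.

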